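# Close a module with its heat-sink cover and clamp it

### The arm

A 7-joint arm with a two-finger parallel gripper is mounted at the origin on a cart in front of the work surface, level with it; the furniture and walls round the work are solid. World frame = base frame: x ahead of the robot, y to its left, z up, the work surface at z = 0. Lengths are in m, angles in rad, forces in N, time in s.
With the tool pointing down it reaches from about 0.425 to 0.875 m from the base axis. Payload 8.4 kg.
Tool frame: the origin (TCP) lies between the finger pads; the fingertips stand ahead of it and the grasp point (between the pads) lies 3 mm ahead of it (manip.nose_length is the z of the fingertips in the tool frame, in m); z points along the fingers, y is the direction in which the jaws open and shut (so a half turn about z gives the same grasp; the last joint's range is limited). The gripper opens to 87 mm and grips with 3 to 60 N. Pads are 19 mm wide; open, the fingers measure 117 mm over their backs; the gripper's body (75 mm by 190 mm) begins 51 mm behind the grasp point.
Start: joints at [1.229, 0.333, 0.04, 1.465, -0.013, 1.343, -0.059], TCP at [0.156, -0.631, 0.245] pointing down, gripper open.
Joint ranges: [-2.58, 2.58], [-0.38, 2.09], [-1.3, 1.39], [0.25, 2.4], [-1.5, 4.64], [0.08, 2.09], [-2.65, 2.65]. Speed limits (rad/s): [2.22, 2.22, 2.79, 2.79, 3.14, 3.14, 3.14].

### API

Orientations are given as a unit quaternion [x, y, z, w].
In Python, from workcell import manip gives the robot as it stands.
- The arm moves only by the shell command python3 -m creep 'ROWS'. ROWS is JSON, a list that holds one entry, the list of rows, each a list of 7 numbers: the turn, a rotation vector about the tool's x, y, z in rad, then the shift along the tool's x, y, z in m, then the opening in per cent of the stroke, from 0 (shut) to 100 (fully open). A call has 1 to 5 rows; each row shifts and turns the commanded pose from where the row before left it, along the tool's axes as they then stand; what a row does not reach is not made up. A row lasts 1/12 s, in which the tool goes at most 41.7 mm and 7.16 degrees, less where a joint would pass 70% of its speed; a pose out of reach is approached as far as the arm can. A call with a gripper value outside its range is refused whole. The fingers move at their own pace and stop on an object; the grip force is fixed at half the most. Time passes only in rows, so rows that do not move let the fingers close. It gives the time, the measured TCP pose, the force and the opening at its end, in the units of the state.
- manip.state(): the state, without advancing time (a new reading comes with each control period).
- manip.get_image(name): name is "side" or "top"; returns a dict with "image" (420x560x3 uint8, red, green, blue), "depth" (420x560 float32, m along the optical axis (not along the pixel's ray), 0 where there is no reading), "fx", "fy", "cx", "cy" (pixels), "k1" (the pictures are not rectified: a ray, as slopes to the right and down, at radius r is drawn at 1 + k1 r^2 times it, then the intrinsics apply), "T" (4x4, takes a point from camera to world coordinates). Camera axes: x right, y up, looking along -z (the intrinsics and any distortion apply to the point x, -y, -z); pixel columns grow to the right and rows downward; lengths in m; the calibration is good to about 2 mm. A picture is of the moment at which its call begins.
- manip.sign_off(): hands the job in, once; it reports no verdict.
Trained networks look in the newest picture that a camera, given by its name, has taken for a name from the list of things; names that differ only in an ending like _2 or _b are one class to them, and where a whole thing is asked for, a point or a joint stands for the part that bears it (a point fixed in the world has none). Each returns a list of dicts, best first, with "p" (0 to 1); they miss things now and then, are a little off and sometimes report something else, mostly with a low value. They report only what shows in the picture. A call takes as long as a camera call. They do not tell look-alikes from the thing itself.
- manip.look_for(camera, name): "rect" ([left, top, width, height] in pixels, round what is visible of it).
The state is a dict: "clock": time; "joint_pos": joint angles; "qvel": joint speeds; "tau": joint torques, N m; "ee_pos": TCP position; "orientation": TCP orientation; "contact_force": force on the tool from outside, world axes, zero at the start; "wrist_torque": the same for the moment, N m; "gripper_width": finger opening in m.
Only numpy, scipy, OpenCV 4.12 (cv2) and the standard library are available. Lean on these libraries where they do the work, as an engineer would, in place of code of your own. Each camera call takes 0.05 s, during which the arm holds its last target. There are 200 camera calls.

### The job

Lay the larger of the two finned heat-sink covers on the open module case in the jig, the right way up, with its edges flush with the case all round, and let go of it. Then pull up the sprung black knob on the jig's hold-down arm, swing the arm over the case as far as it goes with the knob still raised, and let the plunger come down on the fins so that it clamps the cover without shifting it. Leave the smaller cover, the roll of tape and the pen where they are.

Things in the scene. Friction and masses are not known exactly. Their poses are not given: they have to be found in the camera images.
- cover: the larger heat-sink cover, loose, dark grey metal: flat plate 98 (own x) x 72 (own y) x 5 mm, on it a central block of fins 60 (x) x 22 (y) x 18 mm that runs along x and is the grip (pinch it across y); 23 mm high in all, 150 g. Origin: centre of the underside, z up. It lies on the bench, fins up, and is the same either way round.
- spare_cover: the smaller heat-sink cover, loose, of the same look: plate 70 x 56 x 5 mm with fins 42 x 22 x 18 mm. Does not fit the case; leave it. Origin: centre of the underside.
- case_rim (a point): centre of the rim of the open grey module case (98 x 72 mm outside, 30 mm deep, walls 4 mm, a circuit board inside), 38 mm above the bench. The case is fixed on the jig's aluminium base plate, which is fixed to the bench. x along the case's long side, toward the jig's pivot post; z up. The cover's underside, laid on, is level with this point.
- pivot (a point): the vertical axis of the hold-down arm, at the arm's top face (89 mm above the bench), on the post 125 mm from the case's centre along the case's x. The flat steel arm is 20 mm wide, from 79 to 89 mm above the bench; the post's cap ends at 94 mm.
- holder (a joint): turn of the hold-down arm about the pivot, rad, counter-clockwise seen from above: 0 parked out to the side, 1.3 at its stop, with the plunger exactly over the centre of the case. Starts between 0 and 0.2; light friction holds it where it is left.
- knob_grip (a point): centre of the round black knob on top of the plunger, at the arm's end 125 mm from the pivot: knob 25 mm across, 21 mm high (its top 10.5 mm above this point, its underside 2 mm above the arm when the plunger is down). Point is 101.5 mm above the bench with the plunger down.
- plunger (a joint): lift of the sprung plunger, m: 0 fully down, 0.016 fully up; a spring pushes it down with about 2.5 to 5 N. At 0 its round rubber foot (16 mm across) is 57 mm above the bench, 4 mm lower than the fins of a seated cover, so it must be lifted by more than 4 mm to pass over them, and rests on them at 0.004.
- tape: roll of yellow tape lying on the bench, loose, 70 mm across, 15 mm high; a bystander. Origin: centre of the underside.
- pen: white marker pen with a black cap lying on the bench, loose, 135 mm long (own y), 17 mm thick; a bystander. Origin: underside of its middle.
Not all that is in view belongs to the job. Leave any green or purple look-alike of the cover alone.

How it is judged:
By the outcome, as a careful person would: the job done as asked, in the order asked, and still so for the second after the job is handed in, with the robot touching nothing.
It also fails if it takes over 59 s, if anything falls off the work surface, if the arm or the gripper's body presses on something with over 40 N, if the wrist force passes 120 N, or if a joint passes its speed limit or range.

## Working session

There is one attempt and no reset: what is moved stays moved. The work goes in short steps, Python scripts to look and compute and a shell command to move; the robot and the scene stay as the last step left them, time stands still between calls to the robot, and variables do not carry over. Pictures are saved under pics/ and viewed, about 8 in all and at most 12, crops included, and the job is handed in when it is done.

```bash
ls; mkdir -p pics
cat > h.py <<'E'
import numpy as np, cv2
from workcell import manip
def undist(I,u,v):
    x=(u-I['cx'])/I['fx'];y=(v-I['cy'])/I['fy']
    rd=np.hypot(x,y);r=rd
    for _ in range(20): r=rd/(1+I['k1']*r*r)
    s=np.where(rd>0,r/np.maximum(rd,1e-9),1)
    return x*s,y*s
def cloud(I):
    v,u=np.mgrid[0:420,0:560].astype(float)
    x,y=undist(I,u,v);d=I['depth']
    P=np.stack([x*d,-y*d,-d],-1)@I['T'][:3,:3].T+I['T'][:3,3]
    P[d==0]=np.nan
    return P
def ray(I,u,v,z):
    x,y=undist(I,np.float64(u),np.float64(v))
    d=I['T'][:3,:3]@np.array([x,-y,-1]);o=I['T'][:3,3]
    return o+d*(z-o[2])/d[2]
def proj(I,p):
    q=I['T'][:3,:3].T@(np.array(p)-I['T'][:3,3]);x,y=q[0]/-q[2],-q[1]/-q[2]
    s=1+I['k1']*(x*x+y*y)
    return I['cx']+I['fx']*x*s,I['cy']+I['fy']*y*s
def save(I,n,crop=None,f=1):
    im=cv2.cvtColor(I['image'],cv2.COLOR_RGB2BGR)
    if crop: l,t,w,h=crop; im=im[t:t+h,l:l+w]
    cv2.imwrite('pics/'+n+'.png',cv2.resize(im,None,fx=f,fy=f,interpolation=cv2.INTER_CUBIC))
E
python3 - <<'E'
from h import *
np.set_printoptions(precision=4,suppress=True)
s=manip.state();print(s,manip.nose_length)
ims={}
for c in('top','side'):
    I=manip.get_image(c);I['T']=np.array(I['T']);ims[c]=I;print(c,I['T'],I['fx'],I['fy'],I['cx'],I['cy'],I['k1'])
    P=cloud(I)
    for n in('cover','spare_cover','case_rim','holder','knob_grip','tape','pen','pivot'):
        for r in manip.look_for(c,n)[:4]:
            l,t,w,h=r['rect'];u,v=int(l+w/2),int(t+h/2)
            print(n,np.round(r['rect']),round(r['p'],2),P[min(v,419),min(u,559)])
cv2.imwrite('pics/a.png',cv2.cvtColor(np.vstack([ims['top']['image'],ims['side']['image']]),cv2.COLOR_RGB2BGR)[:, :])
a=cv2.imread('pics/a.png');cv2.imwrite('pics/a.png',cv2.resize(np.hstack([a[:420],a[420:]]),(1120,420)))
save(ims['top'],'top',f=1.4);save(ims['side'],'side',f=1.4)
E
```

```text
pics
{'clock': 0.0, 'joint_pos': array([ 1.2288,  0.3339,  0.0399,  1.4662, -0.0134,  1.3433, -0.0585]), 'qvel': array([ 0.0007,  0.0002, -0.0002, -0.0012, -0.0012,  0.0004, -0.0014]), 'tau': array([ -0.0009, -65.6362,   1.3346, -40.3812,  -0.0599,   0.0446,
         0.0002]), 'ee_pos': array([ 0.1561, -0.6305,  0.2437]), 'orientation': array([ 0.9926,  0.1211, -0.0002, -0.0008]), 'contact_force': array([ 1.467 ,  0.9251, -0.2355]), 'wrist_torque': array([-0.0253,  0.0176, -0.0767]), 'gripper_width': 0.0871719660533362} 0.022
top [[-0.0067  0.9832 -0.1823  0.1873]
 [-1.     -0.0054  0.0076 -0.1174]
 [ 0.0065  0.1824  0.9832  1.5319]
 [ 0.      0.      0.      1.    ]] 476.0843829274857 476.0843829274857 284.79356538958945 204.22422219698552 -0.08029080687348314
cover [368. 240.  35.  23.] 0.92 [ 0.3136 -0.4463  0.0267]
cover [299. 238.  37.  26.] 0.77 [ 0.3155 -0.23    0.0256]
cover [270. 193.  25.  38.] 0.71 [ 0.4414 -0.1199  0.0252]
cover [409. 219.  36.  28.] 0.58 [ 0.372  -0.5902  0.0097]
spare_cover [276. 160.  22.  23.] 0.88 [ 0.577 -0.137  0.025]
spare_cover [132. 224.  37.   
[... 497 characters left out ...]
.7634  0.9016]
 [-0.0185  0.8297  0.5578  0.8446]
 [ 0.      0.      0.      1.    ]] 479.70535392242823 479.70535392242823 284.7335318606416 205.64671666930997 0.055513455402510195
cover [351. 177.  22.  19.] 0.9 [ 0.304  -0.422   0.0202]
cover [344. 155.  26.  16.] 0.84 [ 0.3635 -0.5648  0.0202]
cover [269. 223.  34.  20.] 0.62 [ 0.4432 -0.1084  0.0161]
cover [321. 211.  38.  22.] 0.62 [ 0.3139 -0.2103  0.0196]
spare_cover [230. 214.  26.  11.] 0.81 [nan nan nan]
case_rim [178. 250. 103.  55.] 0.86 [0.5077 0.1169 0.0144]
holder [186. 249.  18.  52.] 0.71 [0.5419 0.2119 0.0904]
knob_grip [192. 280.  13.  21.] 0.6 [0.5021 0.2549 0.0952]
pivot [176. 252. 103.  54.] 0.75 [0.5075 0.1276 0.0168]
```

View pics/top.png

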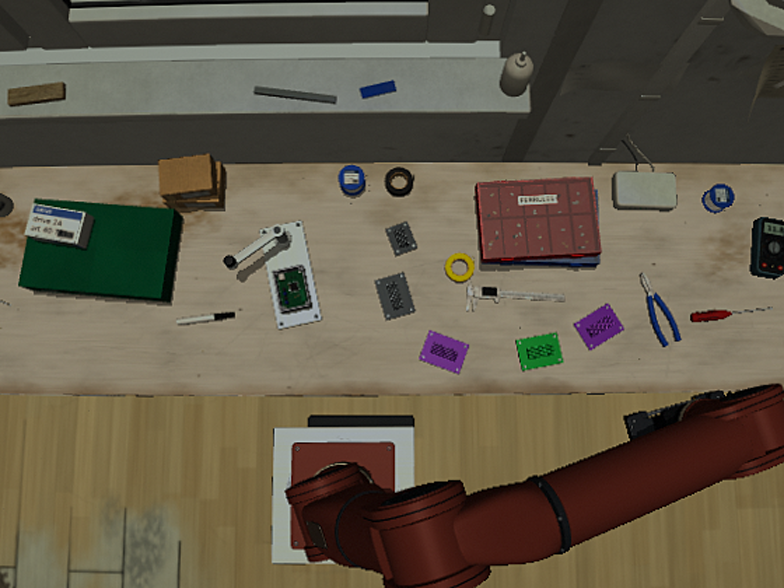

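View pics/side.png

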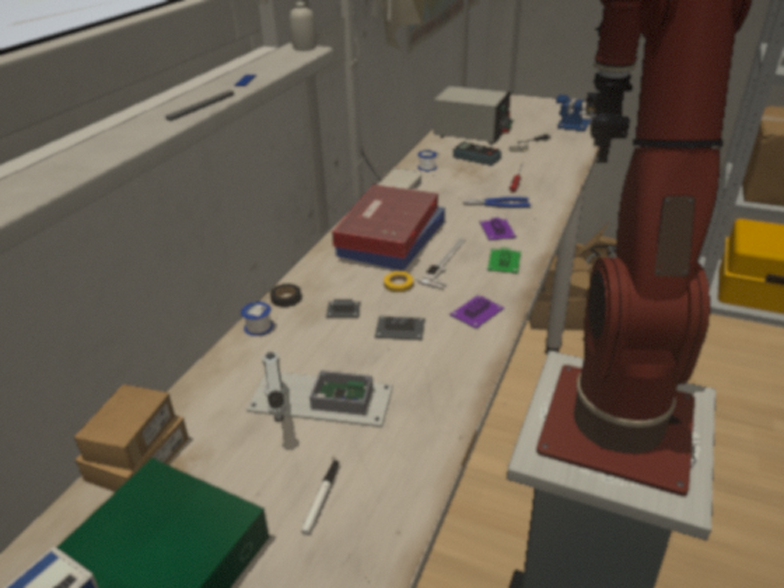

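Candidates in the top picture (native px): larger grey cover (282,211), smaller grey one (287,170), and purple (317,251), green (385,251) and purple (427,233) look-alikes. I choose the grey one at (282,211). The jig is at about (210,198), the knob at (164,187), the tape at (328,191) and the pen at (147,227). Next is a close crop and a precise measurement.

Run:
```python
from h import *
import pickle
T=manip.get_image('top');S=manip.get_image('side');
a=cv2.cvtColor(T['image'],cv2.COLOR_RGB2BGR)[150:240,150:310]
b=cv2.cvtColor(S['image'],cv2.COLOR_RGB2BGR)[205:305,170:330]
f=lambda x:cv2.resize(x,None,fx=5,fy=5,interpolation=cv2.INTER_CUBIC)
cv2.imwrite('pics/c.png',f(a));cv2.imwrite('pics/d.png',f(b))
pickle.dump((T,S),open('ts.pkl','wb'))
np.set_printoptions(precision=4,suppress=True)
PT,PS=cloud(T),cloud(S)
# cover cloud from each view
for n,P,I in(('top',PT,T),('side',PS,S)):
    hsv=cv2.cvtColor(I['image'],cv2.COLOR_RGB2HSV)
    m=(abs(P[...,0]-.441)<.09)&(abs(P[...,1]+.115)<.07)
    print(n,'bench z',np.nanmedian(P[...,2][m&(hsv[...,1]>60)]))
    g=m&(hsv[...,1]<45)&(P[...,0]<.52)
    ys,xs=np.nonzero(g);print(g.sum(),'z pct',np.nanpercentile(P[g][:,2],[5,25,50,75,95]))
    for z in(.005,):
        R=np.array([ray(I,u,v,z)[:2] for u,v in zip(xs,ys)])
        print(cv2.minAreaRect((R*1000).astype(np.float32)),R.mean(0))
    # knob/arm
    m=(abs(P[...,0]-.52)<.09)&(abs(P[...,1]-.19)<.1)&(P[...,2]>.07)
    print('arm',m.sum(),np.nanmax(P[m][:,2]));Q=P[m];k=Q[Q[:,2]>.1];print('knob',len(k),k.mean(0));
    q=Q[(Q[:,2]>.08)&(Q[:,2]<.092)];print('armtop',q.min(0),q.max(0))
```

```text
top bench z -0.0018935743583866627
654 z pct [-0.0014  0.0024  0.0053  0.0087  0.0227]
((447.912841796875, -118.55680847167969), (97.91227722167969, 72.1513671875), 15.9345121383667) [ 0.4474 -0.1187]
arm 371 0.11948330753643233
knob 52 [0.5112 0.2421 0.1099]
armtop [0.4966 0.1272 0.08  ] [0.5986 0.2509 0.0919]
side bench z -0.8386602730447308
561 z pct [0.002  0.0053 0.007  0.0165 0.0243]
((448.4745178222656, -114.49917602539062), (101.24235534667969, 78.22920227050781), 15.655641555786133) [ 0.448  -0.1134]
arm 460 0.11612471015700099
knob 105 [0.5082 0.2524 0.1096]
armtop [0.4959 0.1341 0.0803] [0.5985 0.2642 0.092 ]
```

View pics/c.png

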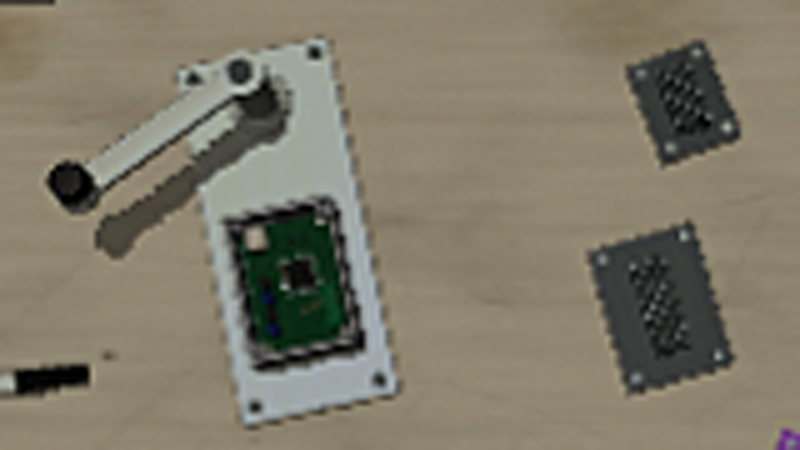

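View pics/d.png

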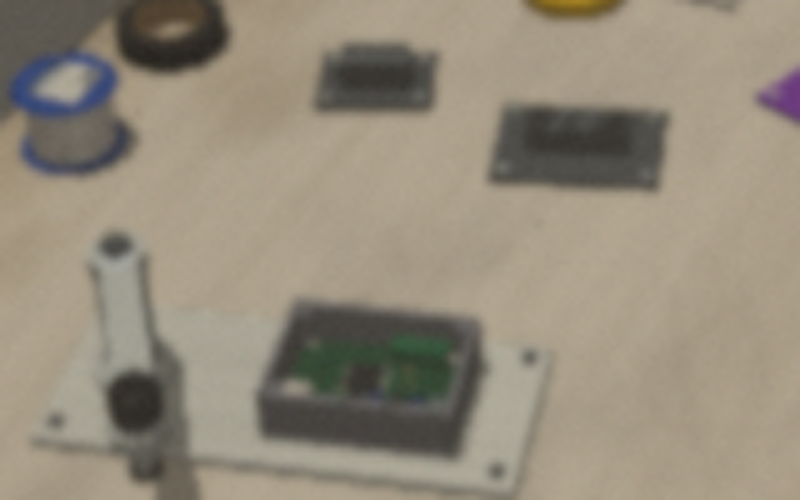

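The crops confirm the choice: a grey plate 97.9 x 72.2 mm by measurement, with the spare clearly smaller. Now I fit the case and knob silhouettes in both views.

```bash
cat >> h.py <<'E'
from scipy.optimize import minimize
def box(x,y,a,lx,ly,z0,z1):
    c,s=np.cos(a),np.sin(a)
    return [(x+c*i*lx/2-s*j*ly/2,y+s*i*lx/2+c*j*ly/2,z) for i in(-1,1) for j in(-1,1) for z in(z0,z1)]
def sil(I,hulls,crop,f=6):
    l,t,w,h=crop;m=np.zeros((h*f,w*f),np.uint8)
    for pts in hulls:
        q=np.array([proj(I,p) for p in pts]);q=(q-[l,t]+.5)*f-.5
        cv2.fillConvexPoly(m,cv2.convexHull(np.round(q*16).astype(np.int32)),255,shift=4)
    return m
def mask(I,crop,fn,seed,f=6):
    l,t,w,h=crop
    im=cv2.resize(I['image'][t:t+h,l:l+w],None,fx=f,fy=f,interpolation=cv2.INTER_CUBIC)
    m=fn(im).astype(np.uint8)
    n,lab=cv2.connectedComponents(m)
    s=[int((seed[0]-l+.5)*f),int((seed[1]-t+.5)*f)]
    k=(lab==lab[s[1],s[0]])*np.uint8(255) if m[s[1],s[0]] else m*255
    c=max(cv2.findContours(k,cv2.RETR_EXTERNAL,cv2.CHAIN_APPROX_NONE)[0],key=cv2.contourArea)
    o=np.zeros_like(k);cv2.drawContours(o,[c],-1,255,-1);return o
def fit(views,mk,x0,step):
    f=lambda p:sum(cv2.countNonZero(cv2.absdiff(sil(I,mk(p),cr),m)) for I,cr,m in views)
    sx=np.vstack([x0]+[np.array(x0)+np.eye(len(x0))[i]*step[i] for i in range(len(x0))])
    r=minimize(f,x0,method='Nelder-Mead',options=dict(initial_simplex=sx,xatol=1e-5,fatol=1,maxiter=400))
    return r.x,r.fun/sum(cv2.countNonZero(m) for *_,m in views)
E
cat > m.py <<'E'
from h import *
import pickle
np.set_printoptions(precision=4,suppress=True)
T,S=pickle.load(open('ts.pkl','rb'))
g=lambda i:cv2.cvtColor(i,cv2.COLOR_RGB2HSV)
dark=lambda i:g(i)[...,2]<140
case_T=(T,(188,184,40,44)); case_S=(S,(217,260,55,40))
cov_T=(T,(262,188,40,46)); cov_S=(S,(262,220,48,30))
vis=[]
def run(name,sets,fn,mk,x0,step):
    vs=[]
    for (I,cr) in sets:
        cx,cy=cr[0]+cr[2]/2,cr[1]+cr[3]/2
        m=mask(I,cr,fn[len(vs)],(cx,cy));vs.append((I,cr,m))
    for v in(vs[:1],vs[1:],vs): print(name,*fit(v,mk,x0,step))
    for I,cr,m in vs:
        p=fit(vs,mk,x0,step)[0];e=cv2.resize(I['image'][cr[1]:cr[1]+cr[3],cr[0]:cr[0]+cr[2]],None,fx=6,fy=6)[...,::-1].copy()
        for k,c in((m,(0,0,255)),(sil(I,mk(p),cr),(0,255,0))):
            cv2.drawContours(e,cv2.findContours(k,cv2.RETR_EXTERNAL,cv2.CHAIN_APPROX_NONE)[0],-1,c,1)
        vis.append(cv2.copyMakeBorder(e,0,300-e.shape[0],0,340-e.shape[1],cv2.BORDER_CONSTANT))
run('case',[case_T,case_S],[dark,dark],lambda p:[box(*p,.098,.072,.008,.038)],[.45,.13,.26],[.01,.01,.05])
grey=lambda i:(g(i)[...,1]<45)
gS=lambda i:(g(i)[...,2]<125)
run('cover',[cov_T,cov_S],[grey,gS],lambda p:[box(*p,.098,.072,0,.005),box(*p,.06,.022,0,.023)],[.448,-.118,.276],[.01,.01,.05])
cv2.imwrite('pics/e.png',np.vstack([np.hstack(vis[:2]),np.hstack(vis[2:])]))
E
python3 m.py
```

```text
case [0.4606 0.1168 0.2129] 0.04836647727272727
case [0.4622 0.1214 0.2139] 0.030212093862815884
case [0.4614 0.1206 0.2138] 0.0706401766004415
cover [ 0.4483 -0.1188  0.2821] 0.01944806149451842
cover [ 0.4485 -0.117   0.3035] 0.06737127089082105
cover [ 0.4483 -0.1184  0.2825] 0.04914678941739899
```

View pics/e.png

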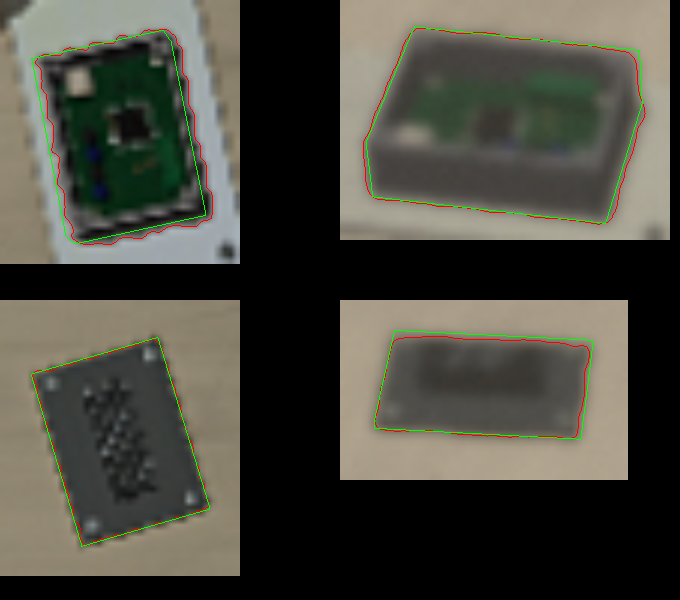

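```bash
python3 -m creep '[[[0,0,0,0.012,-0.012,0,55],[0,0,0,0.025,-0.027,0,55],[0,0,0,0.025,-0.027,0,55],[0,0,0,0.025,-0.027,0,55],[0,0,0,0.025,-0.027,0,55]]]'
python3 -m creep '[[[0,0,0,0.025,-0.027,0,55],[0,0,0,0.025,-0.027,0,55],[0,0,0,0.025,-0.027,0,55],[0,0,0,0.025,-0.027,0,55],[0,0,0,0.025,-0.027,0,55]]]'
python3 -m creep '[[[0,0,0,0.025,-0.027,0,55],[0,0,0,0.025,-0.027,0,55],[0,0,0,0.025,-0.027,0,55],[0,0,0,0.025,-0.027,0,55],[0,0,-0.04,0.025,-0.027,0,55]]]'
python3 -m creep '[[[0,0,0,0.025,-0.027,0,55],[0,0,0,0.012,-0.012,0.02,55],[0,0,0,0,0,0.02,55],[0,0,0,0,0,0.02,55],[0,0,0,0,0,0,55]]]'
```

```text
clock: 1.42
ee_pos: [0.2366, -0.486, 0.2445]
orientation: [0.993, 0.121, -0.0, 0.0]
contact_force: [1.2, 0.3, -0.4]
gripper_width: 0.0612
clock: 1.83
ee_pos: [0.3255, -0.3248, 0.2448]
orientation: [0.993, 0.121, 0.0, 0.0]
contact_force: [1.3, -0.2, -0.0]
gripper_width: 0.0486
clock: 2.25
ee_pos: [0.4144, -0.1636, 0.2449]
orientation: [0.99, 0.141, 0.0, 0.0]
contact_force: [-0.3, -0.1, 0.9]
gripper_width: 0.0475
clock: 2.67
ee_pos: [0.4367, -0.1168, 0.1814]
orientation: [0.99, 0.141, -0.002, -0.001]
contact_force: [-1.6, -0.4, -0.2]
gripper_width: 0.0478
```

```bash
python3 -m creep '[[[0,0,0,0.0107,0.0048,0.02,55],[0,0,0,0,0,0.03,55],[0,0,0,0,0,0.03,55],[0,0,0,0,0,0.02,55],[0,0,0,0,0,0,55]]]'
python3 -m creep '[[[0,0,0,0,0,0,55],[0,0,0,0,0,0,55]]]'
python3 - <<'E'
from h import *
T=manip.get_image('top');S=manip.get_image('side')
f=lambda x:cv2.resize(x,None,fx=6,fy=6,interpolation=cv2.INTER_CUBIC)
cv2.imwrite('pics/f.png',np.hstack([f(cv2.cvtColor(T['image'],cv2.COLOR_RGB2BGR)[180:240,250:310]),f(cv2.cvtColor(S['image'],cv2.COLOR_RGB2BGR)[190:250,255:325])]))
E
```

```text
clock: 3.08
ee_pos: [0.448, -0.1191, 0.0819]
orientation: [0.99, 0.141, -0.002, -0.001]
contact_force: [-1.5, -0.4, 0.2]
gripper_width: 0.0481
clock: 3.25
ee_pos: [0.4513, -0.1195, 0.0864]
orientation: [0.99, 0.141, 0.001, 0.0]
contact_force: [1.2, -0.3, 0.5]
gripper_width: 0.0478
```

View pics/f.png

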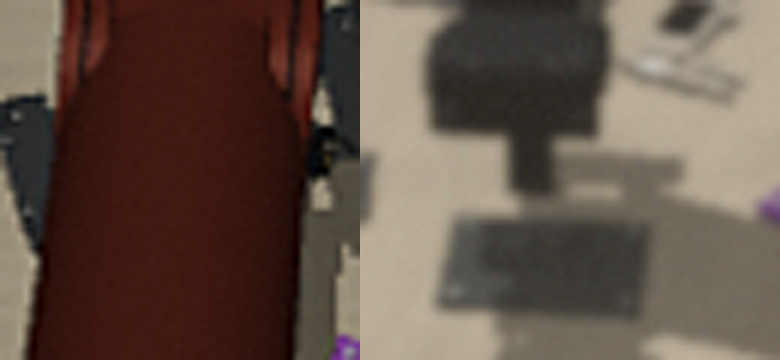

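```bash
python3 -m creep '[[[0,0,0,-0.002,-0.001,0.015,55],[0,0,0,0,0,0.015,55],[0,0,0,0,0,0.012,55],[0,0,0,0,0,0.008,55],[0,0,0,0,0,0,55]]]'
python3 -m creep '[[[0,0,0,0,0,0,55],[0,0,0,0,0,0,55],[0,0,0,0,0,0,55]]]'
python3 -m creep '[[[0,0,0,0,0,0,55]]]'
```

```text
clock: 3.77
ee_pos: [0.4477, -0.1188, 0.0342]
orientation: [0.99, 0.141, -0.0, -0.0]
contact_force: [-0.4, -0.2, -0.2]
gripper_width: 0.0479
clock: 4.02
ee_pos: [0.4486, -0.1189, 0.0355]
orientation: [0.99, 0.141, 0.001, 0.0]
contact_force: [0.4, -0.2, -0.3]
gripper_width: 0.0478
clock: 4.1
ee_pos: [0.4485, -0.1189, 0.0353]
orientation: [0.99, 0.141, 0.001, 0.0]
contact_force: [0.8, -0.2, 0.4]
gripper_width: 0.0478
```

```bash
python3 -m creep '[[[0,0,0,0,0,0.003,55],[0,0,0,0,0,0.002,55],[0,0,0,0,0,0,55],[0,0,0,0,0,0,10],[0,0,0,0,0,0,10]]]'
python3 -m creep '[[[0,0,0,0,0,0,10],[0,0,0,0,0,0,10],[0,0,0,0,0,0,10],[0,0,0,0,0,0,10],[0,0,0,0,0,0,10]]]'
python3 -m creep '[[[0,0,0,0,0,0,10],[0,0,0,0,0,-0.01,10],[0,0,0,0,0,-0.02,10],[0,0,0,0,0,-0.02,10],[0,0,0,0,0,0,10]]]'
python3 -m creep '[[[0,0,0,0,0,0,10],[0,0,0,0,0,0,10],[0,0,0,0,0,0,10]]]'
```

```text
clock: 4.52
ee_pos: [0.4479, -0.1187, 0.0295]
orientation: [0.99, 0.141, -0.0, -0.0]
contact_force: [0.4, 0.1, 0.3]
gripper_width: 0.041
clock: 4.93
ee_pos: [0.448, -0.1187, 0.0296]
orientation: [0.99, 0.141, 0.0, -0.0]
contact_force: [-0.5, 0.5, 0.8]
gripper_width: 0.0219
clock: 5.35
ee_pos: [0.4501, -0.1191, 0.0834]
orientation: [0.99, 0.141, 0.002, 0.001]
contact_force: [2.1, -0.2, -0.5]
gripper_width: 0.0217
clock: 5.6
ee_pos: [0.4472, -0.1187, 0.0788]
orientation: [0.99, 0.141, -0.001, -0.0]
contact_force: [-0.7, -0.1, -1.3]
gripper_width: 0.0221
```

```bash
python3 -m creep '[[[0,0,0,0,0,-0.02,10],[0,0,0,0.002,-0.006,-0.03,10],[0,0,0.03,0.006,-0.018,-0.02,10],[0,0,0.039,0.01,-0.025,0,10],[0,0,0,0.012,-0.027,0,10]]]'
python3 -m creep '[[[0,0,0,0.012,-0.027,0,10],[0,0,0,0.012,-0.027,0,10],[0,0,0,0.012,-0.027,0,10],[0,0,0,0.012,-0.026,0,10],[0,0,0,0.008,-0.018,0,10]]]'
python3 -m creep '[[[0,0,0,0.004,-0.01,0,10],[0,0,0,0,0,0,10],[0,0,0,0,0,0,10],[0,0,0,0,0,0,10],[0,0,0,0,0,0,10]]]'
python3 -m creep '[[[0,0,0,0,0,0,10],[0,0,0,0,0,0,10]]]'
```

```text
clock: 6.02
ee_pos: [0.4584, -0.038, 0.1501]
orientation: [0.995, 0.104, 0.0, 0.0]
contact_force: [0.7, 0.3, -2.0]
gripper_width: 0.0217
clock: 6.43
ee_pos: [0.4862, 0.099, 0.1489]
orientation: [0.994, 0.108, -0.0, -0.001]
contact_force: [-0.1, 0.5, -1.0]
gripper_width: 0.0221
clock: 6.85
ee_pos: [0.4882, 0.1054, 0.1492]
orientation: [0.994, 0.106, -0.0, 0.0]
contact_force: [0.4, -0.6, -0.9]
gripper_width: 0.0217
clock: 7.02
ee_pos: [0.4884, 0.1059, 0.1496]
orientation: [0.994, 0.106, 0.0, 0.0]
contact_force: [0.9, -0.7, -1.9]
gripper_width: 0.0215
```

```bash
python3 -m creep '[[[0,0,0,-0.012,-0.009,0,10],[0,0,0,-0.0122,-0.0086,0.01,10],[0,0,0,0,0,0.02,10],[0,0,0,0,0,0.02,10],[0,0,0,0,0,0.01,10]]]'
python3 -m creep '[[[0,0,0,0,0,0,10],[0,0,0,0,0,0,10],[0,0,0,0,0,0,10],[0,0,0,0,0,0,10],[0,0,0,0,0,0,10]]]'
python3 - <<'E'
from h import *
import pickle
print(manip.state()['ee_pos'],manip.state()['orientation'])
S=manip.get_image('side');pickle.dump(S,open('s2.pkl','wb'))
save(S,'g',(200,225,80,80),7)
E
```

```text
clock: 7.43
ee_pos: [0.46, 0.1181, 0.0879]
orientation: [0.994, 0.106, -0.001, 0.0]
contact_force: [-0.8, -0.3, -2.7]
gripper_width: 0.0216
clock: 7.85
ee_pos: [0.4616, 0.119, 0.0905]
orientation: [0.994, 0.107, 0.001, -0.0]
contact_force: [0.7, -0.2, -1.5]
gripper_width: 0.0219
[0.46164621 0.11899202 0.09046307] [ 9.94301609e-01  1.06600940e-01  7.41977454e-04 -1.30557138e-05]
```

View pics/g.png

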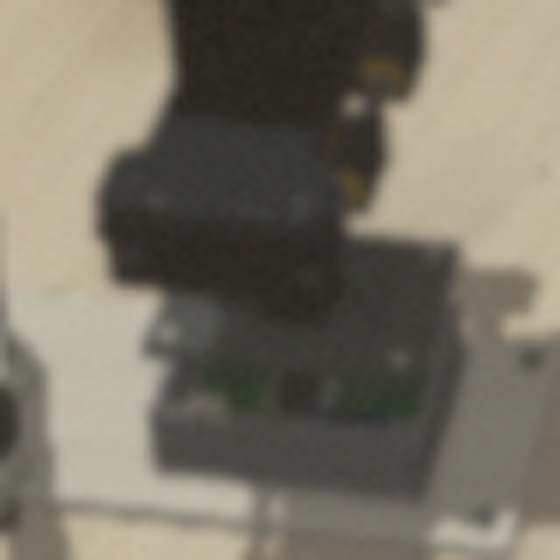

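Run:
```python
from h import *
import pickle
S=pickle.load(open('s2.pkl','rb'))
f=9;l,t,w,h=215,252,62,48
im=cv2.resize(cv2.cvtColor(S['image'],cv2.COLOR_RGB2BGR)[t:t+h,l:l+w],None,fx=f,fy=f,interpolation=cv2.INTER_CUBIC)
im=cv2.convertScaleAbs(im,alpha=1.6,beta=0)
def rect(p,z,c):
    q=np.array([proj(S,b) for b in box(*p,.098,.072,z,z)][::2])[[0,1,3,2]]
    print(np.round(q,1).tolist())
    cv2.polylines(im,[np.round(((q-[l,t]+.5)*f-.5)*16).astype(int)],True,c,1,cv2.LINE_AA,4)
rect((.4622,.1214,.2139),.038,(0,0,255));rect((.4622,.1214,.2139),.008,(0,0,255))
rect((.4616,.119,.2135),.061,(0,255,0));rect((.4616,.119,.2135),.066,(0,255,0))
cv2.imwrite('pics/i.png',im)
```

```text
[[266.0, 268.0], [259.7, 287.8], [220.4, 283.4], [228.5, 264.1]]
[[266.5, 276.9], [260.3, 296.8], [221.5, 292.4], [229.4, 272.9]]
[[266.2, 260.5], [259.9, 280.1], [220.2, 275.7], [228.4, 256.6]]
[[266.2, 259.0], [259.8, 278.5], [220.0, 274.2], [228.2, 255.1]]
```

View pics/i.png

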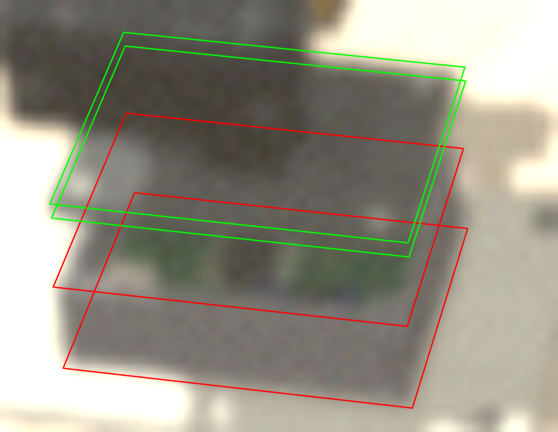

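```bash
python3 -m creep '[[[0,0,0,-0.0003,0.0004,0.006,10],[0,0,0,0,0,0.006,10],[0,0,0,0,0,0.003,10],[0,0,0,0,0,0.002,10],[0,0,0,0,0,0,10]]]'
python3 -m creep '[[[0,0,0,0,0,0.001,10],[0,0,0,0,0,0.001,10],[0,0,0,0,0,0.001,10],[0,0,0,0,0,0,10],[0,0,0,0,0,0,10]]]'
python3 -m creep '[[[0,0,0,0,0,0.001,10],[0,0,0,0,0,0,10]]]'
```

```text
clock: 8.32
ee_pos: [0.4603, 0.1183, 0.0719]
orientation: [0.994, 0.107, -0.001, -0.0]
contact_force: [-0.1, 0.1, -1.4]
gripper_width: 0.0218
clock: 8.73
ee_pos: [0.4608, 0.1184, 0.0696]
orientation: [0.994, 0.107, 0.0, -0.0]
contact_force: [-0.9, -0.6, -1.1]
gripper_width: 0.0219
clock: 8.9
ee_pos: [0.4607, 0.1184, 0.0685]
orientation: [0.994, 0.107, 0.0, -0.0]
contact_force: [0.3, 0.6, -2.2]
gripper_width: 0.0217
```

```bash
python3 -m creep '[[[0,0,0,0,0,0.0005,10],[0,0,0,0,0,0.0005,10],[0,0,0,0,0,0.0005,10],[0,0,0,0,0,0,10],[0,0,0,0,0,0,10]]]'
```

```text
clock: 9.32
ee_pos: [0.4608, 0.1184, 0.0676]
orientation: [0.994, 0.107, -0.0, 0.0]
contact_force: [-2.9, -1.6, 7.3]
gripper_width: 0.0217
```

```bash
python3 -m creep '[[[0,0,0,0,0,-0.0005,20],[0,0,0,0,0,0,45],[0,0,0,0,0,0,45],[0,0,0,0,0,0,45],[0,0,0,0,0,-0.003,45]]]'
python3 -m creep '[[[0,0,0,0,0,-0.01,45],[0,0,0,0,0,-0.02,45],[0,0,0,0,0,-0.03,45],[0,0,0,0,0,-0.03,45],[0,0,0,0,0.015,-0.02,45]]]'
python3 -m creep '[[[0,0,0,0,0.035,0,45],[0,0,0,0,0.035,0,45],[0,0,0,0,0.035,0,45],[0,0,0,0,0.035,0,45],[0,0,0,0,0.035,0,45]]]'
cat > n.py <<'E'
from h import *
import pickle,sys
np.set_printoptions(precision=4,suppress=True)
T=manip.get_image('top');S=manip.get_image('side')
pickle.dump((T,S),open('ts3.pkl','wb'))
f=lambda x:cv2.resize(x,None,fx=7,fy=7,interpolation=cv2.INTER_CUBIC)
A=f(cv2.cvtColor(T['image'],cv2.COLOR_RGB2BGR)[178:232,185:235]);B=f(cv2.cvtColor(S['image'],cv2.COLOR_RGB2BGR)[246:300,215:275])
cv2.imwrite('pics/%s.png'%sys.argv[1],np.hstack([A,B]))
E
python3 n.py j
```

```text
clock: 9.73
ee_pos: [0.4605, 0.1184, 0.0702]
orientation: [0.994, 0.107, -0.0, -0.0]
contact_force: [-0.4, 0.2, 0.0]
gripper_width: 0.037
clock: 10.15
ee_pos: [0.4641, 0.1068, 0.1842]
orientation: [0.994, 0.109, 0.002, -0.001]
contact_force: [1.4, -0.3, 1.0]
gripper_width: 0.0391
clock: 10.57
ee_pos: [0.5013, -0.0689, 0.1818]
orientation: [0.994, 0.107, 0.001, 0.0]
contact_force: [0.8, 0.4, 1.0]
gripper_width: 0.039
```

View pics/j.png

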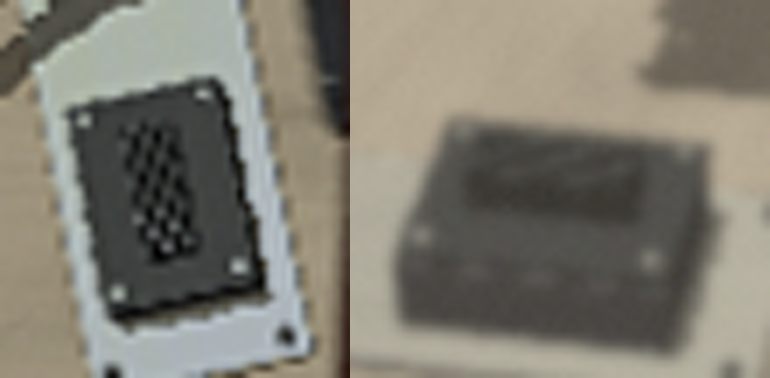

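```bash
cat > q.py <<'E'
from h import *
import pickle
np.set_printoptions(precision=4,suppress=True)
T0,S0=pickle.load(open('ts.pkl','rb'));T1,S1=pickle.load(open('ts3.pkl','rb'))
cT=(188,184,40,44); cS=(217,255,55,45)
for nm,I0,I1,cr in(('top',T0,T1,cT),('side',S0,S1,cS)):
  for th in(90,105,120,135,150):
    dk=lambda i:cv2.cvtColor(i,cv2.COLOR_RGB2HSV)[...,2]<th
    c=(cr[0]+cr[2]/2,cr[1]+cr[3]/2)
    m0=mask(I0,cr,dk,c);m1=mask(I1,cr,dk,c)
    p0,e0=fit([(I0,cr,m0)],lambda p:[box(*p,.098,.072,.008,.038)],[.461,.119,.213],[.006,.006,.03])
    p1,e1=fit([(I1,cr,m1)],lambda p:[box(*p0,.098,.072,.008,.038),box(*p,.098,.072,.038,.043),box(*p,.06,.022,.038,.061)],p0,[.006,.006,.03])
    p2,e2=fit([(I1,cr,m1)],lambda p:[box(*p,.098,.072,.008,.043),box(*p,.06,.022,.038,.061)],p0,[.006,.006,.03])
    print(nm,th,p0,round(e0,3),'cover-case',p1-p0,round(e1,3),'stack',p2,round(e2,3))
# plate edge in top image: grey plate brighter than black wall
g=cv2.cvtColor(T1['image'],cv2.COLOR_RGB2GRAY)
print(g[190:228:2,192:226])
E
python3 q.py
```

```text
top 90 [0.4605 0.116  0.2212] 0.066 cover-case [-0.0003 -0.001  -0.0001] 0.035 stack [0.4605 0.1159 0.2229] 0.043
top 105 [0.4607 0.1162 0.2134] 0.045 cover-case [-0.0001 -0.001   0.006 ] 0.037 stack [0.4602 0.1162 0.219 ] 0.037
top 120 [0.4605 0.1167 0.2208] 0.036 cover-case [ 0.0007 -0.001  -0.0018] 0.039 stack [0.4604 0.1165 0.226 ] 0.042
top 135 [0.4608 0.1169 0.2137] 0.043 cover-case [ 0.0006 -0.0002  0.0019] 0.047 stack [0.4603 0.1163 0.2201] 0.048
top 150 [0.4608 0.1169 0.2222] 0.065 cover-case [ 0.0019 -0.0033  0.    ] 0.059 stack [0.4603 0.1167 0.2194] 0.062
side 90 [0.4623 0.1194 0.307 ] 0.248 cover-case [-0.0065  0.0101  0.0481] 0.127 stack [0.4617 0.1199 0.3271] 0.184
side 105 [0.4619 0.1198 0.2532] 0.108 cover-case [-0.0077  0.0125  0.047 ] 0.072 stack [0.4617 0.1194 0.2474] 0.107
side 120 [0.4613 0.12   0.2183] 0.056 cover-case [-0.0016  0.0015 -0.0048] 0.037 stack [0.4603 0.1209 0.2185] 0.051
side 135 [0.4616 0.1214 0.21  ] 0.03 cover-case [-0.0004 -0.0011  0.0012] 0.039 stack [0.4611 0.1202 0.2152] 0.03
side 150 [0.4624 0.1217 0.197 ] 0.056 cover-case [ 0.0004 -0.0029
[... 2030 characters left out ...]
 140 123 143 183 185 156  78  59  83  80  61  64  65  66  64  65  65
   65  67  67  70  71  67  60  55  62  63  43  17  22 155 187 182]
 [143 141 137 147 169 184 170 115  86 149 132  56  67  72  68  59  54  59
   63  41  17  11  20  25  39  44  52  57  67  80  76  96 160 181]
 [142 140 140 125 148 183 185 159  86  40  27  14   8  20  25  40  46  56
   64  69  80  87  82 110 123 117 168 191 191 188 187 183 180 179]
 [138 139 138 136 157 180 179 183 176 139  91  71 107 127 125 124 123 120
  164 191 187 188 186 184 180 179 177 178 177 178 177 181 174 126]
 [139 141 139 138 133 154 181 178 176 179 181 185 183 180 179 179 180 179
  177 177 177 176 177 177 177 177 177 178 177 177 178 185 128  69]]
```

```bash
cat > r.py <<'E'
from h import *
import pickle
from scipy.ndimage import map_coordinates
T0,S0=pickle.load(open('ts.pkl','rb'));T1,S1=pickle.load(open('ts3.pkl','rb'))
def edge(I,p,side,z,t0=-.8,t1=.8):
    c,s=np.cos(p[2]),np.sin(p[2]);ex=np.array([c,s]);ey=np.array([-s,c])
    n,t,hn,ht={'+y':(ey,ex,.036,.049),'-y':(-ey,ex,.036,.049),'+x':(ex,ey,.049,.036),'-x':(-ex,ey,.049,.036)}[side]
    g=cv2.cvtColor(I['image'],cv2.COLOR_RGB2GRAY).astype(float)
    D=np.arange(-8,12,.25)/1000;out=[]
    for a,b in((t0,0),(0,t1),(t0,t1)):
        pr=[]
        for d in D:
            q=np.array([proj(I,[*(np.array(p[:2])+n*(hn+d)+t*ht*k),z]) for k in np.linspace(a,b,40)])
            pr.append(map_coordinates(g,[q[:,1],q[:,0]],order=1).mean())
        pr=np.array(pr);k=np.argmax(np.diff(pr));w=slice(max(k-16,0),k+17)
        lvl=120
        j=next((i for i in range(len(pr)-1) if pr[i]<lvl<=pr[i+1] and i>8),None)
        out.append(np.nan if j is None else round(1000*(D[j]+.00025*(lvl-pr[j])/(pr[j+1]-pr[j])),2))
    return out
for nm,I0,I1,p,sd in(('top',T0,T1,(.4607,.1166,.216),('+y','+x')),('side',S0,S1,(.4616,.121,.213),('-y','+x'))):
    for s in sd: print(nm,s,'before',edge(I0,p,s,.038),'after',edge(I1,p,s,.043))
E
python3 r.py
```

```text
top +y before [np.float64(0.2), np.float64(-0.15), np.float64(0.02)] after [np.float64(0.15), np.float64(-0.21), np.float64(-0.05)]
top +x before [np.float64(1.44), np.float64(1.1), np.float64(1.26)] after [np.float64(0.74), np.float64(0.77), np.float64(0.76)]
side -y before [np.float64(-1.61), np.float64(-1.37), np.float64(-1.5)] after [np.float64(-0.01), np.float64(0.12), np.float64(0.04)]
side +x before [np.float64(-0.31), np.float64(-0.42), np.float64(-0.37)] after [np.float64(-1.15), np.float64(-1.38), np.float64(-1.26)]
```

Run:
```python
from h import *
import pickle
np.set_printoptions(precision=4,suppress=True)
T,S=pickle.load(open('ts.pkl','rb'))
cyl=lambda p,r,z0,z1:[(p[0]+r*np.cos(a),p[1]+r*np.sin(a),z) for a in np.linspace(0,6.28,24) for z in(z0,z1)]
gk=lambda th:(lambda i:cv2.cvtColor(i,cv2.COLOR_RGB2HSV)[...,2]<th)
for th in(70,85,100):
    v=[(T,(157,178,14,18),mask(T,(157,178,14,18),gk(th),(164.2,186.8)))]
    w=[(S,(188,276,20,17),mask(S,(188,276,20,17),gk(th),(197,285)))]
    mk=lambda p:[cyl(p,.0125,.091,.112)]
    for x in(v,w): print(th,'knob',*fit(x,mk,[.508,.246],[.005,.005]))
PT=ray(T,198,164.4,.094);PSd=ray(S,170+117/5,205+245/5,.094);print('cap',PT,PSd)
K=np.array([.508,.2457])
```

```text
70 knob [0.5091 0.2434] 0.12239382239382239
70 knob [0.507  0.2545] 0.5087129318251299
85 knob [0.5086 0.2433] 0.14535714285714285
85 knob [0.5072 0.2524] 0.2855721393034826
100 knob [0.5096 0.244 ] 0.17272727272727273
100 knob [0.5073 0.2505] 0.18428949691085614
cap [0.5821 0.142  0.094 ] [0.5808 0.1501 0.094 ]
```

```bash
python3 -m creep '[[[0,0,0.12,0,0,-0.01,55],[0,0,0.12,0,0,0,55],[0,0,0.12,0,0,0,55],[0,0,0.12,0,0,0,55],[0,0,0.12,0,0,0,55]]]'
python3 -m creep '[[[0,0,0.12,0,0,0,55],[0,0,0.12,0,0,0,55],[0,0,0.12,0,0,0,55],[0,0,0.12,0,0,0,55],[0,0,0.06,0,0,0,55]]]'
python3 -m creep '[[[0,0,0,0,0,0,55],[0,0,0,0,0,0,55],[0,0,0,0,0,0,55]]]'
python3 -c "
from workcell import manip
import numpy as np
s=manip.state();x,y,z,w=s['orientation'];a=2*np.arctan2(y,x);print(s['joint_pos'].round(3),s['ee_pos'],a)
d=np.array([.508,.2465])-s['ee_pos'][:2];print(d@[np.cos(a),np.sin(a)],d@[np.sin(a),-np.cos(a)])"
```

```text
clock: 11.08
ee_pos: [0.5011, -0.0667, 0.1915]
orientation: [0.981, -0.195, 0.0, -0.0]
contact_force: [0.0, -0.3, -0.4]
gripper_width: 0.0475
clock: 11.5
ee_pos: [0.5011, -0.0666, 0.1914]
orientation: [0.893, -0.45, 0.0, -0.0]
contact_force: [0.2, 0.4, 0.2]
gripper_width: 0.048
clock: 11.75
ee_pos: [0.5011, -0.0669, 0.191]
orientation: [0.895, -0.445, 0.0, -0.0]
contact_force: [0.1, 0.3, -0.8]
gripper_width: 0.0481
[ 0.516  0.11  -0.499  1.86   0.057  1.185 -2.496] [ 0.5011135  -0.06694764  0.19096936] -0.9234499261052868
-0.24588002720630334 -0.19452469830965236
```

```bash
R='n'
python3 -m creep '[[[0,0,-0.12,0,0,0,55],[0,0,-0.12,0,0,0,55],[0,0,-0.12,0,0,0,55],[0,0,-0.12,0,0,0,55],[0,0,-0.12,0,0,0,55]]]' >/dev/null
python3 -m creep '[[[0,0,-0.12,0,0,0,55],[0,0,-0.12,0,0,0,55],[0,0,-0.12,0,0,0,55],[0,0,-0.12,0,0,0,55],[0,0,-0.12,0,0,0,55]]]' >/dev/null
python3 -m creep '[[[0,0,-0.12,0,0,0,55],[0,0,-0.12,0,0,0,55],[0,0,-0.12,0,0,0,55],[0,0,-0.12,0,0,0,55],[0,0,-0.12,0,0,0,55]]]' >/dev/null
python3 -m creep '[[[0,0,-0.12,0,0,0,55],[0,0,-0.12,0,0,0,55],[0,0,-0.12,0,0,0,55],[0,0,-0.12,0,0,0,55],[0,0,-0.12,0,0,0,55]]]' >/dev/null
python3 -m creep '[[[0,0,-0.12,0,0,0,55],[0,0,-0.12,0,0,0,55],[0,0,-0.12,0,0,0,55],[0,0,-0.12,0,0,0,55],[0,0,-0.12,0,0,0,55]]]'
python3 -m creep '[[[0,0,-0.12,0,0,0,55],[0,0,-0.02,0,0,0,55],[0,0,0,0,0,0,55],[0,0,0,0,0,0,55]]]'
cat > go.py <<'E'
from workcell import manip
import numpy as np,sys
s=manip.state();x,y,z,w=s['orientation'];a=2*np.arctan2(y,x);print(s['joint_pos'].round(3),s['ee_pos'],a,s['contact_force'])
d=np.array([float(sys.argv[1]),float(sys.argv[2])])-s['ee_pos'][:2];print(d@[np.cos(a),np.sin(a)],d@[np.sin(a),-np.cos(a)])
E
python3 go.py .508 .2465
```

```text
clock: 13.83
ee_pos: [0.5011, -0.0671, 0.1907]
orientation: [0.505, 0.863, 0.0, -0.0]
contact_force: [0.3, 0.6, -0.1]
gripper_width: 0.0478
clock: 14.17
ee_pos: [0.5011, -0.0673, 0.1906]
orientation: [0.449, 0.894, 0.0, 0.0]
contact_force: [0.8, -0.1, 0.1]
gripper_width: 0.0478
[ 0.718  0.135 -0.717  1.852  0.095  1.189  0.609] [ 0.50108811 -0.06728769  0.19064424] 2.210671643395872 [ 0.8034849  -0.09028076  0.14169704]
0.2475840784773403 0.19290570644153615
```

```bash
python3 -m creep '[[[0,0,0,0.0125,0.01,0,55],[0,0,0,0.025,0.02,0,55],[0,0,0,0.025,0.02,0,55],[0,0,0,0.025,0.02,0,55],[0,0,0,0.03,0.023,0,55]]]'
python3 -m creep '[[[0,0,0,0.03,0.023,0,55],[0,0,0,0.03,0.023,0,55],[0,0,0,0.03,0.023,0,55],[0,0,0,0.025,0.02,0,55],[0,0,0,0.0125,0.01,0,55]]]'
python3 -m creep '[[[0,0,0,0.0025,0.001,0,55],[0,0,0,0,0,0,55],[0,0,0,0,0,0,55],[0,0,0,0,0,0,55]]]'
python3 go.py .508 .2465
```

```text
clock: 14.58
ee_pos: [0.5051, 0.0828, 0.1907]
orientation: [0.45, 0.893, -0.0, 0.0]
contact_force: [0.7, 0.5, -0.3]
gripper_width: 0.0477
clock: 15.0
ee_pos: [0.5067, 0.2487, 0.1909]
orientation: [0.447, 0.895, 0.001, -0.0]
contact_force: [-1.1, 0.5, -0.1]
gripper_width: 0.0481
clock: 15.33
ee_pos: [0.5076, 0.2448, 0.1905]
orientation: [0.449, 0.894, -0.0, 0.0]
contact_force: [-0.2, 0.1, -0.7]
gripper_width: 0.0476
[ 0.223  0.313 -0.891  1.715  0.257  1.237 -0.09 ] [0.50757711 0.24481329 0.19045217] 2.21089066875057 [-0.18588881  0.12267578 -0.74001218]
0.0011002268786233563 0.0013466019590525815
```

```bash
python3 -m creep '[[[0,0,0,0.001,0.0013,0.01,55],[0,0,0,0,0,0.02,55],[0,0,0,0,0,0.015,55],[0,0,0,0,0,0.003,55],[0,0,0,0,0,0,55]]]'
python3 -m creep '[[[0,0,0,0,0,0,55],[0,0,0,0,0,0,55],[0,0,0,0,0,0,55]]]'
python3 - <<'E'
from h import *
S=manip.get_image('side');T=manip.get_image('top')
f=lambda x:cv2.resize(cv2.cvtColor(x,cv2.COLOR_RGB2BGR),None,fx=6,fy=6,interpolation=cv2.INTER_CUBIC)
cv2.imwrite('pics/k.png',np.hstack([f(S['image'][235:305,165:235]),f(T['image'][160:230,145:205])]))
for z in(.091,.112): print(proj(S,[.508,.2465,z]))
E
```

```text
clock: 15.75
ee_pos: [0.5071, 0.2469, 0.1412]
orientation: [0.448, 0.894, -0.001, -0.001]
contact_force: [-0.2, -0.0, -0.1]
gripper_width: 0.0478
clock: 16.0
ee_pos: [0.5081, 0.2483, 0.1435]
orientation: [0.448, 0.894, 0.001, 0.0]
contact_force: [0.2, -0.6, 0.6]
gripper_width: 0.0479
(np.float64(198.86921684842247), np.float64(288.2354605685857))
(np.float64(197.77304245892614), np.float64(281.2820550839355))
```

View pics/k.png

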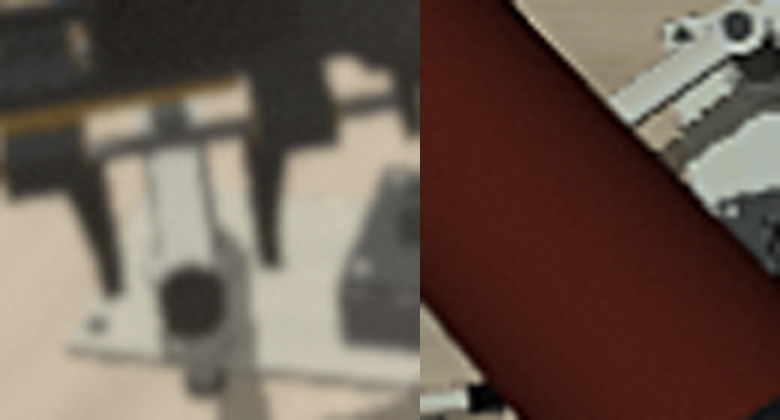

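```bash
python3 -m creep '[[[0,0,0,0,0.001,0.008,55],[0,0,0,0,0,0.01,55],[0,0,0,0,0,0.007,55],[0,0,0,0,0,0.003,55],[0,0,0,0,0,0,55]]]'
python3 -m creep '[[[0,0,0,0,0,0,55],[0,0,0,0,0,0,55],[0,0,0,0,0,0,55]]]'
python3 go.py .508 .2465
```

```text
clock: 16.52
ee_pos: [0.5077, 0.2484, 0.1132]
orientation: [0.447, 0.894, -0.001, -0.001]
contact_force: [-0.6, 0.1, -0.7]
gripper_width: 0.048
clock: 16.77
ee_pos: [0.5086, 0.2489, 0.1149]
orientation: [0.447, 0.894, 0.0, 0.0]
contact_force: [-0.2, -0.1, 0.4]
gripper_width: 0.0474
[ 0.178  0.398 -0.859  1.79   0.334  1.106 -0.151] [0.50856037 0.24886438 0.11490321] 2.2137742858479377 [-0.22838131 -0.11001619  0.41095746]
-0.00155625833188944 -0.0018661085748350595
```

```bash
python3 -m creep '[[[0,0,0,-0.0015,-0.001,0.0005,20],[0,0,0,0,0,0,15],[0,0,0,0,0,0,15],[0,0,0,0,0,0,15],[0,0,0,0,0,0,15]]]'
python3 -m creep '[[[0,0,0,0,0,0,15],[0,0,0,0,0,0,15],[0,0,0,0,0,0,15]]]'
python3 go.py .508 .2465
```

```text
clock: 17.18
ee_pos: [0.5086, 0.247, 0.1142]
orientation: [0.447, 0.894, 0.0, 0.0]
contact_force: [0.9, 0.7, -1.1]
gripper_width: 0.024
clock: 17.43
ee_pos: [0.5086, 0.2471, 0.1142]
orientation: [0.447, 0.894, 0.0, 0.0]
contact_force: [0.8, 2.0, 0.8]
gripper_width: 0.0232
[ 0.182  0.397 -0.858  1.793  0.334  1.104 -0.148] [0.50859167 0.24705798 0.11418831] 2.2138944944825365 [0.75492662 2.04763649 0.80941046]
-9.170578134407228e-05 -0.0008080816170775515
```

```bash
python3 -m creep '[[[0,0,0,0,0,-0.003,15],[0,0,0,0,0,-0.003,15],[0,0,0,0,0,-0.003,15],[0,0,0,0,0,-0.002,15],[0,0,0,0,0,0,15]]]'
python3 -m creep '[[[0,0,0,0,0,0,15],[0,0,0,0,0,0,15]]]'
python3 - <<'E'
from h import *
S=manip.get_image('side')
save(S,'l',(165,235,70,70),8);print(manip.state()['ee_pos'],manip.state()['contact_force'])
E
```

```text
clock: 17.85
ee_pos: [0.5083, 0.2468, 0.1253]
orientation: [0.447, 0.894, -0.0, -0.0]
contact_force: [1.2, 0.9, -4.0]
gripper_width: 0.0238
clock: 18.02
ee_pos: [0.5083, 0.2468, 0.1249]
orientation: [0.447, 0.894, -0.0, -0.0]
contact_force: [-0.2, 1.0, -4.3]
gripper_width: 0.0235
[0.5083584  0.24680434 0.12489744] [-0.16630118  1.04950175 -3.90018109]
```

View pics/l.png

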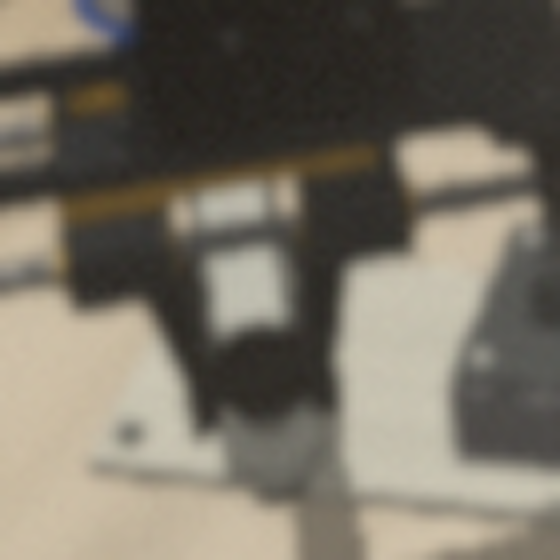

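```bash
python3 -m creep '[[[0,0,-0.02,-0.00005,-0.0025,0,15],[0,0,-0.04,-0.0001,-0.005,0,15],[0,0,-0.05,-0.00016,-0.00625,0,15],[0,0,-0.05,-0.00016,-0.00625,0,15],[0,0,-0.04,-0.0001,-0.005,0,15]]]'
cat > arc.py <<'E'
from workcell import manip
import numpy as np
s=manip.state();x,y,z,w=s['orientation'];a=2*np.arctan2(y,x);v=s['ee_pos'][:2]-[.583,.1457]
print('yaw',a,'arm',np.arctan2(v[1],v[0])%6.2832,'R',np.hypot(*v),'z',s['ee_pos'][2],s['contact_force'],s['wrist_torque'],s['gripper_width'],s['joint_pos'].round(2))
E
python3 arc.py
```

```text
clock: 18.48
ee_pos: [0.4899, 0.2296, 0.125]
orientation: [0.354, 0.935, -0.0, 0.0]
contact_force: [1.8, 0.7, -4.7]
gripper_width: 0.0239
yaw 2.417370992899757 arm 2.4081566926428533 R 0.1253622005560335 z 0.12502153079754488 [ 1.82097615  0.70523478 -4.67284884] [ 0.17311891 -0.40039088  0.04599155] 0.023860566051920908 [ 0.27  0.35 -0.92  1.84  0.31  1.11  0.08]
```

```bash
python3 -m creep '[[[0,0,-0.05,-0.00016,-0.00625,0,15],[0,0,-0.05,-0.00016,-0.00625,0,15],[0,0,-0.05,-0.00016,-0.00625,0,15],[0,0,-0.05,-0.00016,-0.00625,0,15],[0,0,-0.05,-0.00016,-0.00625,0,15]]]'; python3 arc.py
python3 -m creep '[[[0,0,-0.05,-0.00016,-0.00625,0,15],[0,0,-0.05,-0.00016,-0.00625,0,15],[0,0,-0.05,-0.00016,-0.00625,0,15],[0,0,-0.05,-0.00016,-0.00625,0,15],[0,0,0,0,0,0,15]]]'; python3 arc.py
```

```text
clock: 18.9
ee_pos: [0.4724, 0.2039, 0.1251]
orientation: [0.235, 0.972, 0.0, 0.0]
contact_force: [1.7, 0.4, -4.2]
gripper_width: 0.0236
yaw 2.667192569053301 arm 2.6569750572845905 R 0.12499948053069393 z 0.12513028984285118 [ 1.69443612  0.40997135 -4.21266609] [ 0.12604919 -0.59957875 -0.00895756] 0.023640836804838618 [ 0.37  0.3  -0.98  1.9   0.28  1.09  0.38]
clock: 19.32
ee_pos: [0.4631, 0.1797, 0.125]
orientation: [0.137, 0.991, -0.001, 0.0]
contact_force: [0.5, 0.3, -5.3]
gripper_width: 0.0237
yaw 2.8657607636330953 arm 2.8651003221521196 R 0.12463607762824824 z 0.12495203866723281 [ 0.50267009  0.25170201 -5.28834137] [ 0.05234864 -0.26077923  0.09388783] 0.023731227721965332 [ 0.47  0.27 -1.03  1.94  0.26  1.08  0.62]
```

```bash
python3 -m creep '[[[0,0,-0.05,-0.00015,-0.00625,0,15],[0,0,-0.05,-0.0001,-0.00625,0,15],[0,0,-0.05,-0.0001,-0.00625,0,15],[0,0,-0.05,-0.0001,-0.00625,0,15],[0,0,-0.05,-0.0001,-0.00625,0,15]]]'
python3 -m creep '[[[0,0,-0.05,-0.0001,-0.00625,0,15],[0,0,-0.05,-0.0001,-0.00625,0,15],[0,0,-0.05,-0.0001,-0.00625,0,15],[0,0,-0.03,0,-0.004,0,15],[0,0,0,0,0,0,15]]]'; python3 arc.py
python3 -m creep '[[[0,0,-0.01,0,-0.00125,0,15],[0,0,-0.01,0,-0.00125,0,15],[0,0,0,0,0,0,15]]]'; python3 arc.py
```

```text
clock: 19.73
ee_pos: [0.4586, 0.1503, 0.1253]
orientation: [0.013, 1.0, 0.0, 0.0]
contact_force: [2.6, 0.5, -5.1]
gripper_width: 0.0238
clock: 20.15
ee_pos: [0.4601, 0.1269, 0.1252]
orientation: [-0.076, 0.997, -0.0, 0.0]
contact_force: [3.6, -1.1, -5.5]
gripper_width: 0.0235
yaw 3.2929480232709434 arm 3.2930025643716734 R 0.1243385737504817 z 0.12522858283498936 [ 3.57857873 -1.06572682 -5.47677307] [ 3.12979395e-05 -7.29809224e-01 -1.08337281e-02] 0.023517781584068018 [ 0.66  0.23 -1.11  1.98  0.24  1.07  1.17]
clock: 20.4
ee_pos: [0.4603, 0.1253, 0.1253]
orientation: [-0.086, 0.996, 0.0, 0.0]
contact_force: [3.7, 0.2, -4.4]
gripper_width: 0.0239
yaw 3.3137857922120983 arm 3.306136486454548 R 0.12437497927077297 z 0.12528083761044298 [ 3.74307982  0.19704148 -4.43071771] [ 0.06128074 -1.01483551 -0.08487642] 0.023882400758655217 [ 0.67  0.24 -1.11  1.98  0.24  1.07  1.19]
```

```bash
python3 -m creep '[[[0,0,-0.01,-0.0002,-0.00125,0,15],[0,0,-0.01,-0.0002,-0.00125,0,15],[0,0,0,0,0,0,15]]]'; python3 arc.py
python3 -m creep '[[[0,0,-0.01,-0.0002,-0.00125,0,15],[0,0,-0.01,-0.0002,-0.00125,0,15],[0,0,0,0,0,0,15]]]'; python3 arc.py
```

```text
clock: 20.65
ee_pos: [0.4608, 0.1226, 0.125]
orientation: [-0.096, 0.995, 0.0, -0.0]
contact_force: [3.6, -0.7, -4.0]
gripper_width: 0.0233
yaw 3.3343708834604873 arm 3.3282414176869546 R 0.12437208450147559 z 0.1250495221469201 [ 3.55538274 -0.7272958  -4.02388263] [ 0.04597485 -0.93469162 -0.0654939 ] 0.02326148283070104 [ 0.67  0.24 -1.11  1.98  0.24  1.07  1.21]
clock: 20.9
ee_pos: [0.4614, 0.1201, 0.1249]
orientation: [-0.106, 0.994, -0.0, -0.0]
contact_force: [2.1, -0.1, -5.2]
gripper_width: 0.0236
yaw 3.354436147381073 arm 3.3493214467090806 R 0.12427206979091997 z 0.12491340694048979 [ 2.06531556 -0.05922203 -5.23709564] [-0.01232223 -0.60771828 -0.09203254] 0.02355835614070507 [ 0.68  0.24 -1.12  1.98  0.24  1.07  1.24]
```

```bash
python3 -m creep '[[[0,0,-0.005,0,-0.001,0,15],[0,0,0,0,-0.001,0,15],[0,0,0,0,0,0,15]]]'; python3 arc.py
python3 -m creep '[[[0,0,0,0,-0.001,0,15],[0,0,0,0,-0.0005,0,15],[0,0,0,0,0,0,15]]]'; python3 arc.py
```

```text
clock: 21.15
ee_pos: [0.4615, 0.1195, 0.125]
orientation: [-0.109, 0.994, 0.001, -0.0]
contact_force: [0.8, 5.3, -4.6]
gripper_width: 0.0237
yaw 3.3596335351278586 arm 3.3539820746598137 R 0.1242518517405157 z 0.1250483661385933 [ 0.77277354  5.31712507 -4.5834842 ] [ 1.17533997 -0.22416457 -0.15095084] 0.0237053888614417 [ 0.68  0.24 -1.12  1.98  0.24  1.07  1.25]
clock: 21.4
ee_pos: [0.4616, 0.1193, 0.1251]
orientation: [-0.109, 0.994, 0.002, -0.0]
contact_force: [0.1, 9.4, -4.4]
gripper_width: 0.0235
yaw 3.360607511292737 arm 3.355464037078754 R 0.12423832830773096 z 0.1251313757992664 [ 0.116294    9.38461455 -4.43227016] [ 2.11837888 -0.02990898 -0.11626691] 0.023497013297921292 [ 0.69  0.24 -1.12  1.98  0.24  1.07  1.25]
```

```bash
python3 -m creep '[[[0,0,0,0,0.0005,0.002,15],[0,0,0,0,0,0.002,15],[0,0,0,0,0,0.0015,15],[0,0,0,0,0,0,15],[0,0,0,0,0,0,15]]]'; python3 arc.py
python3 -m creep '[[[0,0,0,0,0,0.0007,15],[0,0,0,0,0,0.0005,15],[0,0,0,0,0,0,15],[0,0,0,0,0,0,15]]]'; python3 arc.py
```

```text
clock: 21.82
ee_pos: [0.4616, 0.1194, 0.1196]
orientation: [-0.109, 0.994, 0.001, -0.0]
contact_force: [-0.8, 6.8, -3.4]
gripper_width: 0.0239
yaw 3.3603775105684917 arm 3.3549968073510077 R 0.12422698587596472 z 0.11961752163390495 [-0.81175182  6.83085578 -3.41715944] [ 1.72589207  0.03170691 -0.10103974] 0.023861022830218168 [ 0.68  0.25 -1.11  1.98  0.25  1.06  1.24]
clock: 22.15
ee_pos: [0.4616, 0.1194, 0.1185]
orientation: [-0.109, 0.994, 0.001, -0.0]
contact_force: [-1.0, 6.7, -3.5]
gripper_width: 0.0239
yaw 3.360362037544673 arm 3.3548817856086037 R 0.12421869077396366 z 0.11845354580625223 [-0.99629249  6.74089512 -3.5132463 ] [ 1.7438139  0.0069408 -0.1187567] 0.02390683723583901 [ 0.68  0.25 -1.11  1.98  0.25  1.06  1.24]
```

```bash
python3 -m creep '[[[0,0,0,0,0.0008,0.0005,15],[0,0,0,0,0,0.0003,15],[0,0,0,0,0,0,15]]]'; python3 arc.py
python3 -m creep '[[[0,0,0,0,0,0.0003,15],[0,0,0,0,0,0,15],[0,0,0,0,0,0,15]]]'; python3 arc.py
```

```text
clock: 22.4
ee_pos: [0.4616, 0.1195, 0.1181]
orientation: [-0.109, 0.994, 0.001, -0.0]
contact_force: [-3.5, 5.2, 4.6]
gripper_width: 0.0239
yaw 3.359828496628952 arm 3.353910157113928 R 0.12416439235360917 z 0.11809941671789169 [-3.51630204  5.22067716  4.59694718] [ 1.1334448   0.7273944  -0.15280711] 0.023929288929426213 [ 0.67  0.25 -1.11  1.98  0.26  1.06  1.24]
clock: 22.65
ee_pos: [0.4616, 0.1195, 0.118]
orientation: [-0.109, 0.994, 0.0, -0.0]
contact_force: [-6.0, 3.9, 9.3]
gripper_width: 0.0232
yaw 3.359895466142474 arm 3.3538877092832298 R 0.12413682636713046 z 0.11803777321039682 [-5.95508633  3.92647176  9.33021628] [ 1.08857962  1.10722551 -0.1171236 ] 0.023184529385229094 [ 0.67  0.25 -1.11  1.98  0.26  1.06  1.23]
```

Foot is down on the fins (knob lift is about 4 mm). I release and retract straight up.

```bash
python3 -m creep '[[[0,0,0,0,0,-0.0008,15],[0,0,0,0,0,0,30],[0,0,0,0,0,0,45],[0,0,0,0,0,0,45],[0,0,0,0,0,0,45]]]'
python3 -m creep '[[[0,0,0,0,0,-0.003,45],[0,0,0,0,0,-0.01,45],[0,0,0,0,0,-0.02,45],[0,0,0,0,0,-0.03,45],[0,0,0,0,0,-0.03,45]]]'
python3 -m creep '[[[0,0,0,0,-0.015,-0.01,45],[0,0,0,0,-0.03,0,45],[0,0,0,0,-0.035,0,45],[0,0,0,0,-0.035,0,45],[0,0,0,0,-0.035,0,45]]]'
python3 -m creep '[[[0,0,0,0,-0.035,0,45],[0,0,0,0,-0.03,0,45],[0,0,0,0,0,0,45]]]'
python3 n.py o
python3 - <<'E'
from h import *
import pickle
T,S=pickle.load(open('ts3.pkl','rb'))
PT=cloud(T)
for n in('knob_grip','cover'):
    for r in manip.look_for('side',n)[:2]: print(n,r)
T0=pickle.load(open('ts.pkl','rb'))[0]
E
```

```text
clock: 23.07
ee_pos: [0.4622, 0.1177, 0.1181]
orientation: [-0.108, 0.994, -0.0, -0.0]
contact_force: [0.3, 0.3, -0.1]
gripper_width: 0.0364
clock: 23.48
ee_pos: [0.4615, 0.1185, 0.2125]
orientation: [-0.109, 0.994, 0.0, -0.001]
contact_force: [0.6, -1.8, 0.4]
gripper_width: 0.0393
clock: 23.9
ee_pos: [0.4946, -0.0299, 0.2223]
orientation: [-0.109, 0.994, -0.001, 0.001]
contact_force: [1.5, -0.0, -0.1]
gripper_width: 0.0392
clock: 24.15
ee_pos: [0.5088, -0.099, 0.2214]
orientation: [-0.104, 0.995, -0.001, 0.0]
contact_force: [0.2, -1.1, -0.7]
gripper_width: 0.0392
knob_grip {'rect': [215.8, 327.4, 24.7, 53.6], 'p': 0.38}
cover {'rect': [349.8, 173.7, 23.7, 20.5], 'p': 0.74}
cover {'rect': [220.6, 264.3, 45.0, 24.5], 'p': 0.7}
```

View pics/o.png

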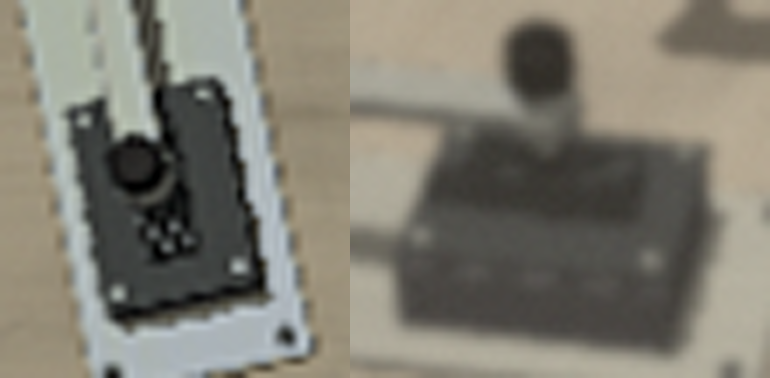

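```bash
python3 - <<'E'
from h import *
import pickle
T,S=pickle.load(open('ts3.pkl','rb'))
cyl=lambda p,r,z0,z1:[(p[0]+r*np.cos(a),p[1]+r*np.sin(a),z) for a in np.linspace(0,6.28,24) for z in(z0,z1)]
for dz in(0,.004): 
  cr=(215,246,60,20) 
  m=mask(S,(232,244,24,20),lambda i:cv2.cvtColor(i,cv2.COLOR_RGB2HSV)[...,2]<100,(242,254))
  print('side',fit([(S,(232,244,24,20),m)],lambda p:[cyl(p,.0125,.091+dz,.112+dz)],[.461,.121],[.005,.005]))
print('top knob centre',ray(T,185+136/7-.5,178+163/7-.5,.115))
print(manip.state()['clock'],manip.state()['contact_force'])
E
python3 r.py
```

```text
side (array([0.4636899 , 0.11720449]), np.float64(0.32451293980808377))
side (array([0.46114282, 0.12082239]), np.float64(0.3370165745856354))
top knob centre [0.46200639 0.11698442 0.115     ]
24.35 [-0.20762888  1.17156447 -0.86460724]
top +y before [np.float64(0.2), np.float64(-0.15), np.float64(0.02)] after [np.float64(0.15), np.float64(-0.22), np.float64(-0.06)]
top +x before [np.float64(1.44), np.float64(1.1), np.float64(1.26)] after [np.float64(1.46), nan, np.float64(0.35)]
side -y before [np.float64(-1.61), np.float64(-1.37), np.float64(-1.5)] after [np.float64(0.37), np.float64(6.12), np.float64(1.96)]
side +x before [np.float64(-0.31), np.float64(-0.42), np.float64(-0.37)] after [np.float64(-0.55), np.float64(-0.68), np.float64(-0.59)]
```

```bash
python3 -c "
from workcell import manip
print(manip.sign_off())"
```

```text
the job is handed in; nothing more can be done
None
```

The job is done and handed in at 24.4 s. The larger grey cover is on the case, fins up, with the arm swung over it and the plunger down on the fins. The smaller cover, tape and pen were not touched.

- **Placing the cover:** I laid it on the rim, where it made contact at the expected height, and let go.
- **Swinging the arm:** I raised the knob about 11 mm and swung the arm until the stop pushed back with about 9 N. I then lowered the foot onto the fins, let go and backed off. The tool's height at contact puts the plunger about 4 mm up, as it should be.

**Last checks**
- **Flushness:** the top view puts the cover within about 0.5 mm of flush. The side view suggested up to about 1.5 mm toward -y. The arm's stop position, which should lie over the case centre, gives about 0.8 mm off in x and 0.9 mm in y.
- **Cover shift:** clamping did not visibly move it. The corner screws sit at the same pixels, and the top view's +y edge reads the same to 0.01 mm. I could not use the other edge readings after clamping: the knob or arm hid two of them, and the side view's +x edge changed by about 0.7 mm.
- **Knob position:** the top view puts it within about 1 mm of the stop position. The side-view knob fit was poor (over 30% mismatch), so I did not rely on it.
- **Camera disagreement:** the two cameras differed by up to about 5 mm in y on the case. I relied on comparisons within one camera and on contact readings instead.

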